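# Park the castor caddy in its bay on the jeweller's bench

### The job

Roll the little wheeled burr caddy along the bench, pushing it forward so that all four swivel castors trail straight behind their pivots by the time its nose comes to the mouth of the parking bay, then steer it in nose first until it comes up hard against the bay's end stop, and press it home there for about a second with about 8 newtons, never more than 12 against the bay. Let go and leave it standing square in the bay on its wheels, nose still touching the stop's pad and castors trailing straight; leave the jar, steel block and hammer alone.

Things in the scene. Friction and masses are not known exactly. Their poses are not given: they have to be found in the camera images.
- caddy: wheeled burr caddy, 0.6 to 0.95 kg: H-shaped wooden deck 150 long, 70 wide, its front and rear crossbars 110 wide, top 41 above the bench, on four swivel castors (wheels 22 across, trail 10); white round burr stand, 64 across, tips 121 above the bench, near its nose. Origin: on the bench under mid-deck. x = forward, y = its left. About 0.7 N drag; castors swing straight in about 60 mm of straight forward roll
- caddy_bar (a point): centre of the caddy's push bar: a level square steel bar 12 x 12, 100 long along the caddy's y, on two thin posts at its ends (80 clear between them); 68 behind the caddy's origin and 100 above the bench. 53 clear below it to the deck, 65 ahead of it to the burr stand. Axes as the caddy's. May be gripped from above or pushed
- caddy_nose (a point): middle of the caddy's front bumper (black rubber strip), 75 ahead of the caddy's origin, 36 above the bench. Same axes as the caddy
- bay: parking bay fixed to the bench: two wooden rails 46 high, 122 apart inside (6 to spare each side of the caddy's crossbars; a castor turned sideways can stick out and catch), cork floor, back block at the end. Origin: on the bench under the middle of the back block's face. x = direction in which the caddy drives in. Straight rails begin 160 before the origin; flared wings widen the mouth to 160, ending 203 before it
- stop: the bay's adjustable end stop: wooden back block 52 high (this origin: its face, same as the bay's) carrying, on two rods, an aluminium set block and a black rubber pad 76 wide, 23 to 49 above the bench. The pad is softly sprung (under 0.5 N, 5 travel), then rigid. Where the pad becomes rigid is set differently each time, 30 to 75 before this origin, and is not reported: feel for it
- castor_fl (a joint): swivel angle of the front left castor (rad): 0 = wheel trailing straight behind its pivot for forward travel, positive = fork turned counter-clockwise seen from above, limits +-3.1. Pivot 60 ahead of and 44 to the left of the caddy's origin
- castor_fr (a joint): swivel angle of the front right castor (rad): 0 = wheel trailing straight behind its pivot for forward travel, positive = fork turned counter-clockwise seen from above, limits +-3.1. Pivot 60 ahead of and 44 to the right of the caddy's origin
- castor_rl (a joint): swivel angle of the rear left castor (rad): 0 = wheel trailing straight behind its pivot for forward travel, positive = fork turned counter-clockwise seen from above, limits +-3.1. Pivot 62 behind and 44 to the left of the caddy's origin
- castor_rr (a joint): swivel angle of the rear right castor (rad): 0 = wheel trailing straight behind its pivot for forward travel, positive = fork turned counter-clockwise seen from above, limits +-3.1. Pivot 62 behind and 44 to the right of the caddy's origin
- jar: bystander: glass jar with a steel lid, 68 diameter, 95 high, origin under its centre
- bench_block: bystander: polished steel bench block 70 x 70 x 25, origin under its centre
- hammer: bystander: jeweller's hammer 230 long lying on the bench along its x, origin under its middle
There are look-alikes about, which are no part of the job. There is more than one size of the caddy; the job needs the largest.

How it is judged:
By the outcome, as a careful person would: the job done as asked, in the order asked, and still so for the second after the job is handed in, with the robot touching nothing.
It also fails if it takes over 72 s, if anything falls off the work surface, if the arm or the gripper's body presses on something with over 40 N, if the wrist force passes 120 N, or if a joint passes its speed limit or range.

### The arm

A 6-joint arm with a two-finger parallel gripper is mounted at the origin on the work surface. World frame = base frame: x ahead of the robot, y to its left, z up, the work surface at z = 0. Lengths are in m, angles in rad, forces in N, time in s.
With the tool pointing down it reaches from about 0.3 to 0.875 m from the base axis. Payload 6.4 kg.
Tool frame: the origin (TCP) lies at the very end of the fingers, on their centre line; the grasp point (between the pads) lies 19 mm behind it; z points along the fingers, y is the direction in which the jaws open and shut (so a half turn about z gives the same grasp; the last joint's range is limited). The gripper opens to 85 mm and grips with 20 to 120 N. Pads are 22 mm wide; open, the fingers measure 114 mm over their backs; the gripper's body (76 mm by 85 mm) begins 54 mm behind the grasp point. The pads swing forward as they close: fully open they stand 13 mm farther back than shut.
Start: joints at [-1.336, 0.181, 1.607, -0, 1.354, -0.206], TCP at [0.245, -0.52, 0.231] pointing down, gripper open.
Joint ranges: [-2.99, 2.99], [-0.89, 2.07], [0.3, 2.58], [-1.14, 4.28], [0, 2.63], [-3.12, 3.12]. Speed limits (rad/s): [2.57, 2.57, 3.01, 3.14, 3.14, 3.14].

### API

Orientations are given as a rotation vector (axis times angle).
In Python, from rig import sensors, vision, hand_in gives the robot as it stands. The module is installed in compiled form; this text tells all that it offers.
- The arm moves only by the shell command python3 -m inch 'ROWS' [FORCE]. ROWS is JSON, a list of rows, each an object of numbers: "grip": the closure in counts, from 0 (fully open) to 255 (shut); "x", "y", "z": the shift along the world's x, y, z in mm; "ax", "ay", "az": the turn, a rotation vector about the world's x, y, z in degrees. In form: [{"grip": .., "x": .., "y": .., "z": .., "ax": .., "ay": .., "az": ..}, ...]. A call has 1 to 20 rows; each row is the pose to reach, as a shift and turn from the pose commanded when the call began; what a row does not reach only later rows make up. A row lasts 1/10 s, in which the tool goes at most 50 mm and 8.59 degrees, less where a joint would pass 70% of its speed; a pose out of reach is approached as far as the arm can. A call with a gripper value outside its range is refused whole. The fingers move at their own pace and stop on an object; FORCE is the grip in N (left out, the last holds). Time passes only in rows, so rows that repeat a pose let the fingers close. It gives the time, the measured TCP pose, the force and the opening at its end, in the units of the state.
- sensors.state(): the state, without advancing time (a new reading comes with each control period).
- vision.camera(name): name is "side" or "top" or "wrist"; returns a dict with "image" (400x640x3 uint8, red, green, blue), "depth" (400x640 float32, m along the optical axis (not along the pixel's ray), 0 where there is no reading), "K" (3x3 intrinsics, pixels), "view" (4x4, takes a point from world to camera coordinates); the wrist camera has in their place "T_tool_cam" (4x4, takes a point from camera to tool coordinates, whose origin is the TCP and whose axes are the flange's). Camera axes: x right, y down, z forward; pixel columns grow to the right and rows downward; lengths in m; the calibration is good to about 2 mm. A picture is of the moment at which its call begins: read the wrist's pose just before it.
- hand_in(): hands the job in, once; it reports no verdict.
The state is a dict: "t": time; "joint_pos": joint angles; "joint_vel": joint speeds; "effort": joint torques, N m; "position": TCP position; "tcp_rot": TCP orientation; "force": force on the tool from outside, world axes, zero at the start; "wrist_torque": the same for the moment, N m; "opening": finger opening in m.
Only numpy, scipy, OpenCV 4.12 (cv2) and the standard library are available. Lean on these libraries where they do the work, as an engineer would, in place of code of your own. Each camera call takes 0.05 s, during which the arm holds its last target. There are 200 camera calls.

## Working session

There is one attempt and no reset: what is moved stays moved. The work goes in short steps, Python scripts to look and compute and a shell command to move; the robot and the scene stay as the last step left them, time stands still between calls to the robot, and variables do not carry over. Pictures are saved under pics/ and viewed, about 8 in all and at most 12, crops included, and the job is handed in when it is done.

```bash
mkdir -p pics; cat > h.py <<'E'
import numpy as np, cv2
from rig import sensors, vision
from scipy.spatial.transform import Rotation as R
def cam(n):
    s=sensors.state(); c=vision.camera(n)
    if n=='wrist':
        T=np.eye(4); T[:3,:3]=R.from_rotvec(s['tcp_rot']).as_matrix(); T[:3,3]=s['position']
        c['c2w']=T@c['T_tool_cam']
    else: c['c2w']=np.linalg.inv(c['view'])
    return c
def save(c,f,crop=None,k=1):
    im=c['image'][...,::-1]
    if crop: x0,y0,x1,y1=crop; im=im[y0:y1,x0:x1]
    cv2.imwrite(f,cv2.resize(im,None,fx=k,fy=k,interpolation=cv2.INTER_CUBIC))
def pt(c,u,v,z=None):
    K=c['K']; d=np.array([(u-K[0,2])/K[0,0],(v-K[1,2])/K[1,1],1.]); M=c['c2w']
    if z is None: return M[:3,:3]@(d*c['depth'][int(round(v)),int(round(u))])+M[:3,3]
    r=M[:3,:3]@d; return M[:3,3]+r*(z-M[2,3])/r[2]
E
python3 - <<'E'
from h import *
import pickle
for n in('top','side'):
    c=cam(n); save(c,f'pics/{n}0.png',k=1.25); pickle.dump(c,open(n+'0.pkl','wb'))
    print(n,c['c2w'].round(3).tolist(),c['K'].round(1).tolist())
s=sensors.state();print(s)
E
```

```text
top [[-0.023, -0.995, 0.094, 0.41], [-1.0, 0.024, 0.008, -0.041], [-0.01, -0.093, -0.996, 1.509], [0.0, 0.0, 0.0, 1.0]] [[504.9, 0.0, 325.9], [0.0, 504.9, 202.1], [0.0, 0.0, 1.0]]
side [[-0.89, -0.359, 0.283, 0.133], [-0.457, 0.672, -0.583, 0.82], [0.019, -0.648, -0.762, 1.194], [0.0, 0.0, 0.0, 1.0]] [[482.7, 0.0, 326.6], [0.0, 482.7, 195.8], [0.0, 0.0, 1.0]]
{'t': 0.1, 'joint_pos': array([-1.33629737e+00,  1.81449286e-01,  1.60791021e+00,  2.12993461e-05,
        1.35378511e+00, -2.06317643e-01]), 'joint_vel': array([ 0.00025788, -0.00034819, -0.00065626, -0.00125538, -0.00079905,
       -0.0001272 ]), 'effort': array([-2.64131750e-04, -4.45877445e+01, -3.52241743e+01, -2.98135128e-04,
        4.09719782e-03, -1.86224548e-05]), 'position': array([ 0.24523641, -0.51953915,  0.23048299]), 'tcp_rot': array([-3.06407911e+00, -6.86493930e-01,  1.68489762e-06]), 'force': array([-0.24293162,  0.3516358 ,  0.21912082]), 'wrist_torque': array([0.01617631, 0.02412385, 0.03070342]), 'opening': 0.08546320525964078}
```

View pics/top0.png

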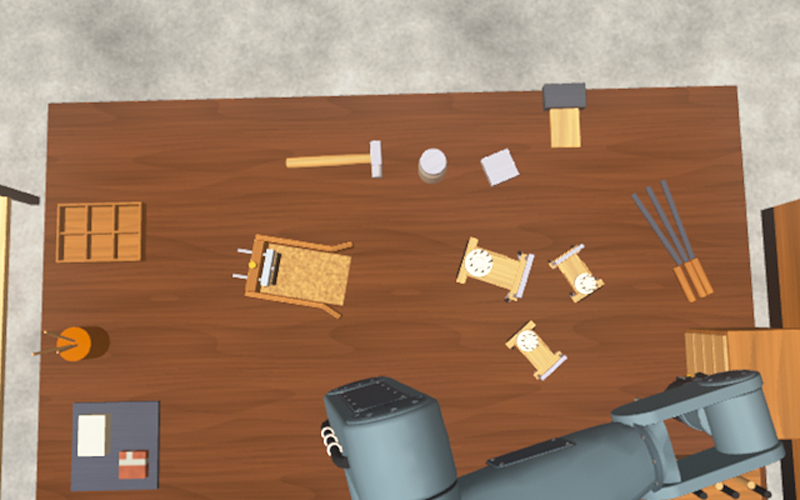

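View pics/side0.png

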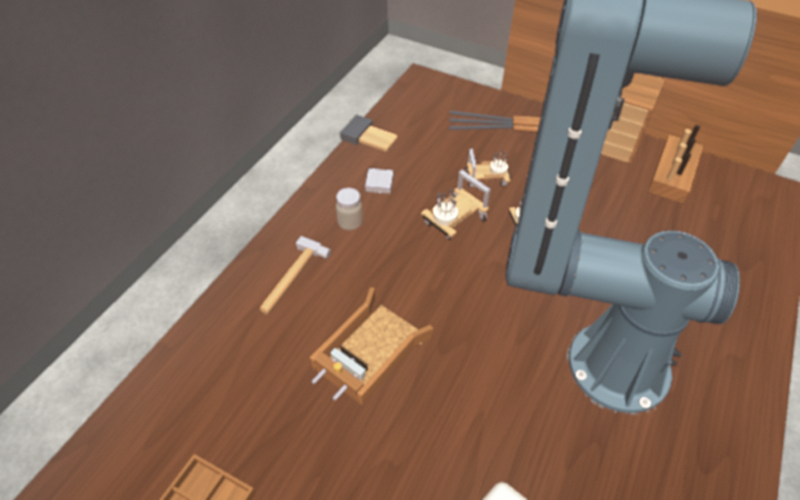

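Top view (800x500): three caddies look alike: large at (495,268), small ones at (577,273) and (536,350). The large one looks right, and its nose (burr stand at 479,262) already faces the bay at (300,272). Next is a close crop of the caddy and the bay.

```bash
python3 - <<'E'
from h import *
import pickle
c=pickle.load(open('top0.pkl','rb'))
a=c['image'][185:245,360:440,::-1]; b=c['image'][180:260,180:290,::-1]
A=cv2.resize(a,None,fx=7,fy=7,interpolation=cv2.INTER_CUBIC); B=cv2.resize(b,None,fx=7,fy=7,interpolation=cv2.INTER_CUBIC)
cv2.imwrite('pics/c1.png',A); cv2.imwrite('pics/b1.png',B)
E
```

```text
(no output)
```

View pics/c1.png

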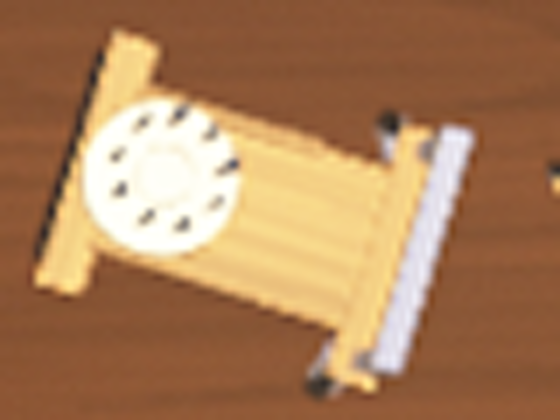

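View pics/b1.png

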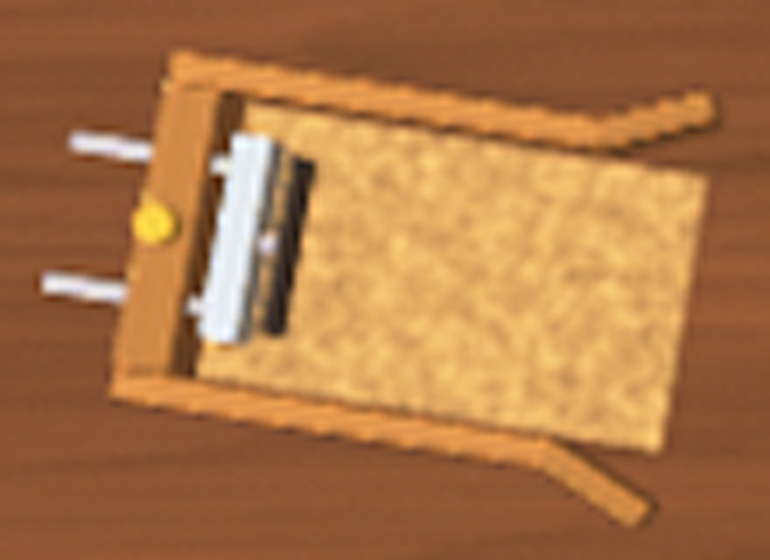

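The large caddy's nose bumper runs from crop (105,40) to (40,285). Its bar runs from (457,130) to (388,372), and the rear castor wheels point forward, i.e. reversed. The bay rails, face and pad are clear in the second crop.

```bash
python3 - <<'E'
from h import *
import pickle
c=pickle.load(open('top0.pkl','rb'))
P=lambda u,v,z:pt(c,360+(u+.5)/7-.5,185+(v+.5)/7-.5,z)*1000
Q=lambda u,v,z:pt(c,180+(u+.5)/7-.5,180+(v+.5)/7-.5,z)*1000
def seg(n,a,b):
    d=b-a; print(n,a.round(1),b.round(1),'mid',((a+b)/2).round(1),'len',np.linalg.norm(d).round(1),'ang',np.degrees(np.arctan2(d[1],d[0])).round(1))
seg('bar',P(457,128,.106),P(390,373,.106))
seg('nose',P(118,30,.041),P(36,285,.041))
seg('rearfront',P(405,124,.041),P(335,372,.041))
seg('blocktop',Q(220,90,.052),Q(172,380,.052))
seg('pad',Q(316,160,.049),Q(280,336,.049))
seg('railU in',Q(240,100,.046),Q(600,150,.046))
seg('railL in',Q(190,380,.046),Q(550,437,.046))
seg('floorend',Q(706,175,.003),Q(662,452,.003))
# depth checks
for u,v in((420,250),(160,170),(370,170)): print('d',pt(c,360+u/7,185+v/7).round(4))
for u,v in((400,108),(190,180),(500,280),(235,240)): print('d',pt(c,180+u/7,180+v/7).round(4))
for n,z,x0,y0 in(('side',0,0,0),):
    pass
E
```

```text
bar [ 533.4 -305.5  106. ] [ 436.9 -275.1  106. ] mid [ 485.2 -290.3  106. ] len 101.2 ang 162.5
nose [ 583.6 -178.2   41. ] [ 477.9 -140.7   41. ] mid [ 530.8 -159.5   41. ] len 112.1 ang 160.5
rearfront [ 541.3 -296.2   41. ] [ 439.1 -263.2   41. ] mid [ 490.2 -279.7   41. ] len 107.5 ang 162.1
blocktop [583.5 304.   52. ] [463.5 324.   52. ] mid [523.5 314.   52. ] len 121.6 ang 170.5
pad [553.6 264.7  49. ] [480.8 280.   49. ] mid [517.2 272.4  49. ] len 74.4 ang 168.2
railU in [579.8 297.   46. ] [555.2 146.9  46. ] mid [567.5 222.   46. ] len 152.1 ang -99.3
railL in [463.6 318.   46. ] [436.6 169.   46. ] mid [450.1 243.5  46. ] len 151.5 ang -100.3
floorend [547.7 107.1   3. ] [429.9 127.6   3. ] mid [488.8 117.4   3. ] len 119.5 ang 170.2
d [ 0.4841 -0.2902  0.1051]
d [ 0.5204 -0.1911  0.0778]
d [ 0.5211 -0.282   0.0418]
d [0.5728 0.2277 0.0526]
d [0.5452 0.316  0.0488]
d [ 0.5037  0.1954 -0.0021]
d [0.5196 0.2968 0.0513]
```

The caddy heads about 71.5° with its bar at (485,-290). The bay axis is at about 80.2° with origin (523.5,314). I'll move above the bar with the jaws turned −43.7° and partly closed.

```bash
python3 -m inch '[{"x":20,"y":20,"z":0,"az":-4,"grip":60},{"x":50,"y":50,"z":0,"az":-10,"grip":60},{"x":80,"y":80,"z":-5,"az":-16,"grip":60},{"x":115,"y":110,"z":-10,"az":-22,"grip":60},{"x":145,"y":140,"z":-15,"az":-28,"grip":60},{"x":175,"y":170,"z":-20,"az":-34,"grip":60},{"x":205,"y":200,"z":-25,"az":-40,"grip":60},{"x":230,"y":220,"z":-28,"az":-43.7,"grip":60},{"x":240,"y":230,"z":-30,"az":-43.7,"grip":60},{"x":240,"y":230,"z":-30,"az":-43.7,"grip":60},{"x":240,"y":230,"z":-30,"az":-43.7,"grip":60},{"x":240,"y":230,"z":-30,"az":-43.7,"grip":60}]' 40
python3 - <<'E'
from h import *
import pickle
c=cam('wrist'); save(c,'pics/w1.png'); pickle.dump(c,open('w1.pkl','wb'))
s=sensors.state(); print(s['joint_pos'],s['force'],s['opening'],np.degrees(R.from_rotvec(s['tcp_rot']).as_euler('xyz')))
c2=cam('top'); save(c2,'pics/top2.png'); pickle.dump(c2,open('top2.pkl','wb'))
E
```

```text
[-1.33631138e+00  1.81390148e-01  1.60777103e+00 -9.01385057e-06
  1.35380211e+00 -2.06327454e-01] [ 1.02637268 -0.20843033  0.52858988] 0.08527054330689622 [-1.79923030e+02 -1.55950935e-02  2.52567911e+01]validation failed for argument at $[0]...
```

View pics/w1.png

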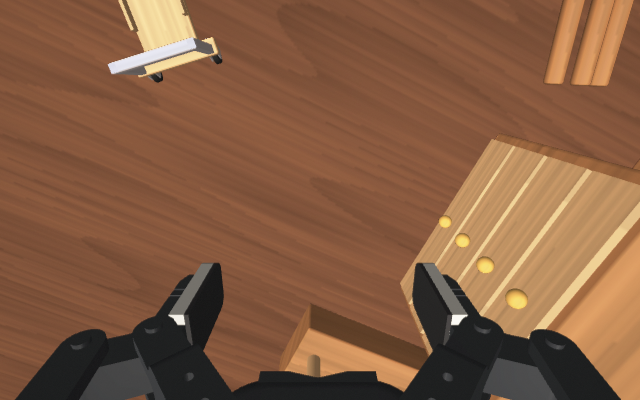

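The wrist view shows the arm still at its start, with a small caddy at top left: the call was refused. Each row probably needs every key.

```bash
python3 -m inch '[{"grip":60,"x":20,"y":20,"z":0,"ax":0,"ay":0,"az":-4},{"grip":60,"x":50,"y":50,"z":0,"ax":0,"ay":0,"az":-10},{"grip":60,"x":80,"y":80,"z":-5,"ax":0,"ay":0,"az":-16},{"grip":60,"x":115,"y":110,"z":-10,"ax":0,"ay":0,"az":-22},{"grip":60,"x":145,"y":140,"z":-15,"ax":0,"ay":0,"az":-28},{"grip":60,"x":175,"y":170,"z":-20,"ax":0,"ay":0,"az":-34},{"grip":60,"x":205,"y":200,"z":-25,"ax":0,"ay":0,"az":-40},{"grip":60,"x":230,"y":220,"z":-28,"ax":0,"ay":0,"az":-43.7},{"grip":60,"x":240,"y":230,"z":-30,"ax":0,"ay":0,"az":-43.7},{"grip":60,"x":240,"y":230,"z":-30,"ax":0,"ay":0,"az":-43.7},{"grip":60,"x":240,"y":230,"z":-30,"ax":0,"ay":0,"az":-43.7},{"grip":60,"x":240,"y":230,"z":-30,"ax":0,"ay":0,"az":-43.7}]' 40
python3 - <<'E'
from h import *
import pickle
c=cam('wrist'); save(c,'pics/w2.png'); pickle.dump(c,open('w2.pkl','wb'))
s=sensors.state(); print(s['t'],s['position'],s['joint_pos'],s['force'],s['opening'],np.degrees(R.from_rotvec(s['tcp_rot']).as_euler('xyz')))
E
```

```text
t: 1.4
position: [0.4845, -0.2913, 0.2014]
tcp_rot: [3.1, -0.505, -0.0]
force: [0.1, -0.2, 0.6]
opening: 0.0654
1.45 [ 0.48447639 -0.29133161  0.20148859] [-7.51117567e-01  1.87382550e-01  1.66168483e+00 -3.52866217e-04
  1.29226017e+00  1.14312264e+00] [-0.79320049 -0.76322345  0.34983716] 0.06527578894587081 [ 1.79976012e+02 -5.75716559e-03 -1.85264120e+01]
```

View pics/w2.png

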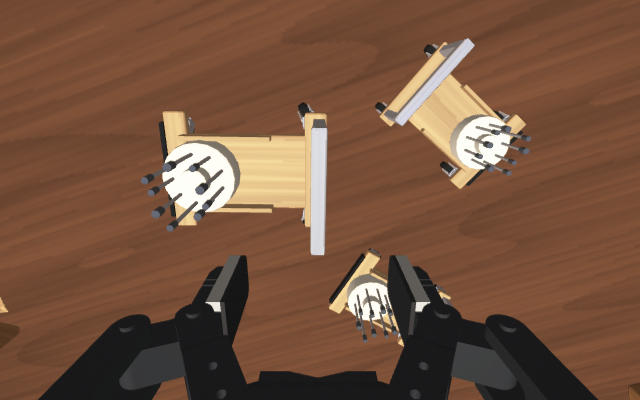

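Wrist view: the large caddy's bar runs from (319,123) to (317,254), with the burr stand at (201,178). The two smaller caddies are at (460,110) and (370,300).

```bash
python3 - <<'E'
from h import *
import pickle
c=pickle.load(open('w2.pkl','rb'))
for u,v,z in((319,121,.106),(317.5,254,.106),(318,187,None),(318,187,.106),(201,178,None)): print((pt(c,u,v,z)*1000).round(1))
d=pt(c,317.5,254,.106)-pt(c,319,121,.106); print(np.linalg.norm(d),np.degrees(np.arctan2(d[1],d[0])))
E
```

```text
[ 539.  -309.3  106. ]
[ 441.1 -275.4  106. ]
[ 493.3 -293.3  104.5]
[ 493.8 -293.4  106. ]
[ 523.5 -201.9   77.6]
0.1036018262924678 160.85620197073678
```

```bash
python3 -m inch '[{"grip":60,"x":2,"y":0,"z":-30,"ax":0,"ay":0,"az":0},{"grip":60,"x":4,"y":0,"z":-65,"ax":0,"ay":0,"az":0},{"grip":60,"x":4,"y":0,"z":-95,"ax":0,"ay":0,"az":0},{"grip":60,"x":4,"y":0,"z":-112,"ax":0,"ay":0,"az":0},{"grip":60,"x":4,"y":0,"z":-120,"ax":0,"ay":0,"az":0},{"grip":60,"x":4,"y":0,"z":-120,"ax":0,"ay":0,"az":0},{"grip":140,"x":4,"y":0,"z":-120,"ax":0,"ay":0,"az":0},{"grip":170,"x":4,"y":0,"z":-120,"ax":0,"ay":0,"az":0},{"grip":200,"x":4,"y":0,"z":-120,"ax":0,"ay":0,"az":0},{"grip":230,"x":4,"y":0,"z":-120,"ax":0,"ay":0,"az":0},{"grip":255,"x":4,"y":0,"z":-120,"ax":0,"ay":0,"az":0},{"grip":255,"x":4,"y":0,"z":-120,"ax":0,"ay":0,"az":0},{"grip":255,"x":4,"y":0,"z":-120,"ax":0,"ay":0,"az":0},{"grip":255,"x":4,"y":0,"z":-120,"ax":0,"ay":0,"az":0}]' 40
python3 -c "
from h import *
s=sensors.state();print(s['force'],s['wrist_torque'],s['opening'])
c=cam('top'); save(c,'pics/t3.png',(360,170,450,250),7)"
```

```text
t: 2.85
position: [0.4901, -0.2906, 0.0823]
tcp_rot: [3.1, -0.503, 0.003]
force: [-0.5, -0.0, 5.0]
opening: 0.011
[-5.08464916e-01 -4.20176314e-03  4.95750283e+00] [-0.03933888 -0.01338634  0.02991432] 0.011006359926166408
```

```bash
python3 -m inch '[{"grip":255,"x":0,"y":2,"z":0.8,"ax":0,"ay":0,"az":0},{"grip":255,"x":0,"y":8,"z":0.8,"ax":0,"ay":0,"az":0},{"grip":255,"x":-2,"y":17,"z":0.8,"ax":0,"ay":0,"az":0.5},{"grip":255,"x":-5,"y":27,"z":0.8,"ax":0,"ay":0,"az":1},{"grip":255,"x":-8,"y":37,"z":0.8,"ax":0,"ay":0,"az":1.6},{"grip":255,"x":-11,"y":47,"z":0.8,"ax":0,"ay":0,"az":2.2},{"grip":255,"x":-14,"y":57,"z":0.8,"ax":0,"ay":0,"az":2.8},{"grip":255,"x":-17.5,"y":67,"z":0.8,"ax":0,"ay":0,"az":3.4},{"grip":255,"x":-21,"y":77,"z":0.8,"ax":0,"ay":0,"az":4},{"grip":255,"x":-24.5,"y":87,"z":0.8,"ax":0,"ay":0,"az":4.6},{"grip":255,"x":-28,"y":97,"z":0.8,"ax":0,"ay":0,"az":5.2},{"grip":255,"x":-31.5,"y":107,"z":0.8,"ax":0,"ay":0,"az":5.8},{"grip":255,"x":-35,"y":117,"z":0.8,"ax":0,"ay":0,"az":6.5},{"grip":255,"x":-38,"y":126,"z":0.8,"ax":0,"ay":0,"az":7.1},{"grip":255,"x":-40.5,"y":134,"z":0.8,"ax":0,"ay":0,"az":7.7},{"grip":255,"x":-42.5,"y":141,"z":0.8,"ax":0,"ay":0,"az":8.2},{"grip":255,"x":-43.5,"y":147,"z":0.8,"ax":0,"ay":0,"az":8.6},{"grip":255,"x":-44,"y":150,"z":0.8,"ax":0,"ay":0,"az":8.7},{"grip":255,"x":-44,"y":150,"z":0.8,"ax":0,"ay":0,"az":8.7},{"grip":255,"x":-44,"y":150,"z":0.8,"ax":0,"ay":0,"az":8.7}]'
python3 - <<'E'
from h import *
import pickle
s=sensors.state();print(s['position'],s['force'],s['wrist_torque'],np.degrees(R.from_rotvec(s['tcp_rot']).as_euler('xyz')))
c=cam('top'); pickle.dump(c,open('t4.pkl','wb')); save(c,'pics/t4.png',(180,170,410,260),3.4)
w=cam('wrist'); pickle.dump(w,open('w4.pkl','wb')); save(w,'pics/w4.png')
a=cv2.imread('pics/t4.png'); b=cv2.imread('pics/w4.png')[0:300]; b=cv2.copyMakeBorder(b,0,0,0,a.shape[1]-640,0)
cv2.imwrite('pics/m4.png',np.vstack([a[:300],b]))
E
```

```text
t: 4.9
position: [0.4447, -0.1388, 0.0822]
tcp_rot: [-3.129, 0.265, 0.002]
force: [-1.9, 1.7, 9.2]
opening: 0.0113
[ 0.44469916 -0.1388409   0.0822445 ] [-1.89559011  1.68119206  9.24879227] [0.13479689 0.12431312 0.0207729 ] [-1.79952651e+02  6.77697085e-02 -9.67073691e+00]
```

View pics/m4.png

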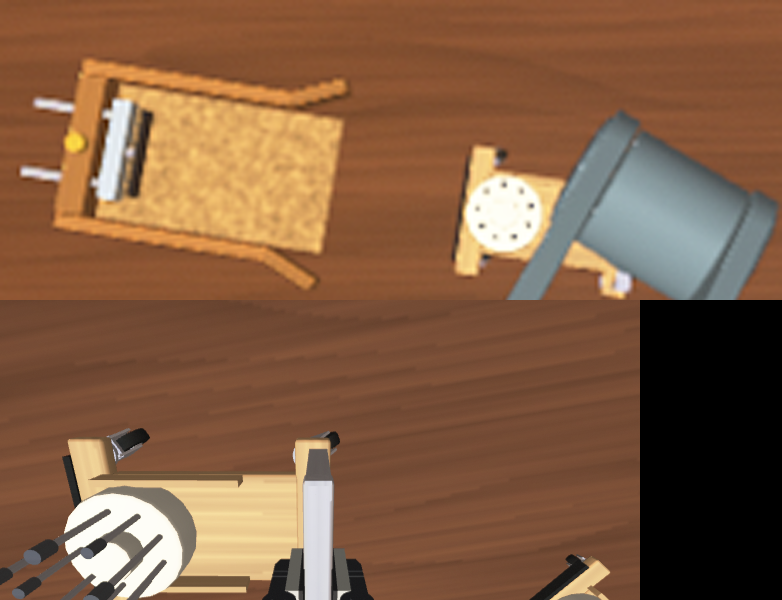

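Top view: castors have swung to trail, still about 30° off from the crab. The nose edge runs from crop (473,147) to (457,272). I'll compute the nose offset from the bay axis in the same image, and test the vertical force.

```bash
python3 -m inch '[{"grip":255,"x":0,"y":0,"z":1,"ax":0,"ay":0,"az":0},{"grip":255,"x":0,"y":0,"z":1,"ax":0,"ay":0,"az":0},{"grip":255,"x":0,"y":0,"z":1,"ax":0,"ay":0,"az":0}]'
python3 - <<'E'
from h import *
import pickle
s=sensors.state();print(s['position'],s['force'])
c=pickle.load(open('t4.pkl','rb'))
P=lambda u,v,z:pt(c,180+(u+.5)/3.4-.5,170+(v+.5)/3.4-.5,z)*1000
d=np.array([np.cos(np.radians(80.2)),np.sin(np.radians(80.2))]); n=np.array([-d[1],d[0]]); O=np.array([523.5,314])
for nm,p in(('noseU',P(472,146,.041)),('noseL',P(456,272,.041)),('stand',P(503,213,.0775)),('railU0',P(128,86,.046)),('railU1',P(285,108,.046)),('railL0',P(95,216,.046)),('railL1',P(265,245,.046))):
    q=p[:2]-O; print(nm,p.round(1),'along',(q@d).round(1),'left',(q@n).round(1))
w=pickle.load(open('w4.pkl','rb'))
for u,v,z in((302,478-300,.106),(301.5,478-300,.106),(313,150,.106),(125,230,None),(75,140,.041),(97,144,.041),(110,140,.041)):
    p=pt(w,u,v,z)*1000; q=p[:2]-O; print(u,v,p.round(1),'along',(q@d).round(1),'left',(q@n).round(1))
E
```

```text
t: 5.3
position: [0.4444, -0.139, 0.0824]
tcp_rot: [-3.129, 0.266, 0.003]
force: [-1.0, 1.2, 1.8]
opening: 0.0116
[ 0.44439841 -0.13904247  0.08243484] [-1.02945323  1.17860581  1.80027597]
noseU [518.1  -7.2  41. ] along -317.4 left -49.3
noseL [410.9   8.7  41. ] along -320.0 left 59.0
stand [458.9 -32.7  77.5] along -352.6 left 4.7
railU0 [576.4 287.   46. ] along -17.6 left -56.7
railU1 [554.2 152.2  46. ] along -154.2 left -57.7
railL0 [465.5 315.5  46. ] along -8.4 left 57.4
railL1 [437.5 170.6  46. ] along -156.0 left 60.3
302 178 [ 494.7 -140.3  106. ] along -452.6 left -48.9
301.5 178 [ 494.7 -140.1  106. ] along -452.4 left -48.9
313 150 [ 504.1 -146.   106. ] along -456.6 left -59.2
125 230 [471.3 -39.3  63.3] along -357.1 left -8.7
75 140 [519.6 -15.7  41. ] along -325.6 left -52.3
97 144 [515.5 -26.8  41. ] along -337.2 left -50.1
110 140 [516.4 -34.6  41. ] along -344.7 left -52.3
```

```bash
python3 -m inch '[{"grip":255,"x":1,"y":2,"z":0,"ax":0,"ay":0,"az":0},{"grip":255,"x":2.5,"y":7,"z":0,"ax":0,"ay":0,"az":0},{"grip":255,"x":5,"y":14,"z":0,"ax":0,"ay":0,"az":0},{"grip":255,"x":7.3,"y":22,"z":0,"ax":0,"ay":0,"az":0},{"grip":255,"x":8.9,"y":31,"z":0,"ax":0,"ay":0,"az":0},{"grip":255,"x":10.5,"y":40,"z":0,"ax":0,"ay":0,"az":0},{"grip":255,"x":12,"y":49,"z":0,"ax":0,"ay":0,"az":0},{"grip":255,"x":13.6,"y":58,"z":0,"ax":0,"ay":0,"az":0},{"grip":255,"x":15.1,"y":67,"z":0,"ax":0,"ay":0,"az":0},{"grip":255,"x":16.7,"y":76,"z":0,"ax":0,"ay":0,"az":0},{"grip":255,"x":18.2,"y":85,"z":0,"ax":0,"ay":0,"az":0},{"grip":255,"x":19.6,"y":93,"z":0,"ax":0,"ay":0,"az":0},{"grip":255,"x":20.8,"y":100,"z":0,"ax":0,"ay":0,"az":0},{"grip":255,"x":21.7,"y":105,"z":0,"ax":0,"ay":0,"az":0},{"grip":255,"x":22.1,"y":107.5,"z":0,"ax":0,"ay":0,"az":0},{"grip":255,"x":22.1,"y":107.5,"z":0,"ax":0,"ay":0,"az":0},{"grip":255,"x":22.1,"y":107.5,"z":0,"ax":0,"ay":0,"az":0}]'
python3 - <<'E'
from h import *
import pickle
s=sensors.state();print(s['position'],s['force'],s['wrist_torque'],np.degrees(R.from_rotvec(s['tcp_rot']).as_euler('xyz')))
c=cam('top'); pickle.dump(c,open('t5.pkl','wb')); save(c,'pics/t5.png',(180,170,370,260),4.2)
w=cam('wrist'); pickle.dump(w,open('w5.pkl','wb')); save(w,'pics/w5.png')
a=cv2.imread('pics/t5.png'); b=cv2.imread('pics/w5.png')[100:320]; b=cv2.copyMakeBorder(b,0,0,0,a.shape[1]-640,0)
cv2.imwrite('pics/m5.png',np.vstack([a,b])); print(a.shape)
E
```

```text
t: 7.0
position: [0.4673, -0.0325, 0.083]
tcp_rot: [-3.13, 0.267, 0.0]
force: [0.1, -0.6, -5.4]
opening: 0.011
[ 0.46733133 -0.03250615  0.08296399] [ 0.08010625 -0.62844954 -5.40115862] [-0.00712895  0.01660672  0.02316751] [-1.79988098e+02  1.65543794e-02 -9.74958751e+00]
(378, 798, 3)
```

View pics/m5.png

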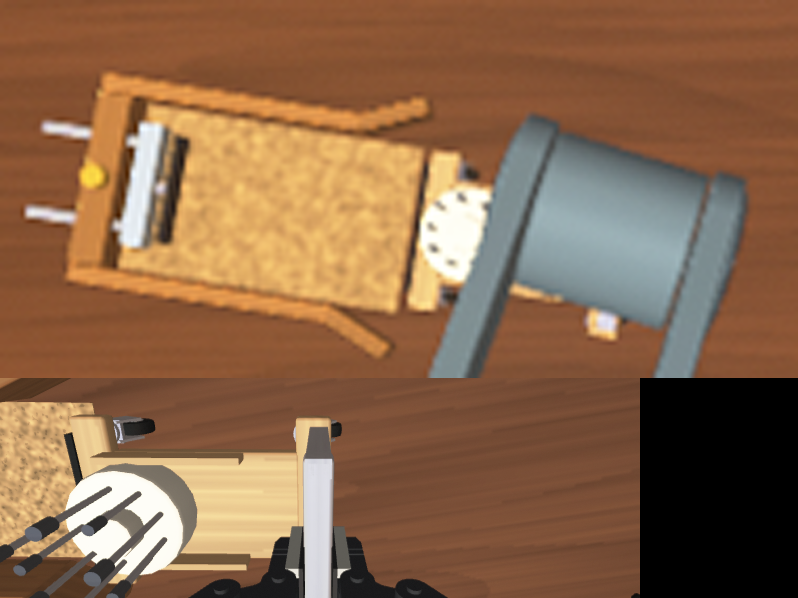

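The castors now trail straight, with the nose at the mouth: front edge from (430,150) to (408,310). Checking the lateral fit.

```bash
python3 - <<'E'
from h import *
import pickle
c=pickle.load(open('t5.pkl','rb'))
P=lambda u,v,z:pt(c,180+(u+.5)/4.2-.5,170+(v+.5)/4.2-.5,z)*1000
d=np.array([np.cos(np.radians(80.2)),np.sin(np.radians(80.2))]); n=np.array([-d[1],d[0]]); O=np.array([523.5,314])
for nm,p in(('noseU',P(431,150,.041)),('noseL',P(408,310,.041)),('cbU',P(463,154,.041)),('cbL',P(437,312,.041)),('railU0',P(150,102,.046)),('railU1',P(350,132,.046)),('railL0',P(112,268,.046)),('railL1',P(328,305,.046)),('wU',P(428,112,.046)),('wL',P(378,352,.046)),('pad0',P(188,138,.049)),('pad1',P(168,243,.049))):
    q=p[:2]-O; print(nm,p.round(1),'along',(q@d).round(1),'left',(q@n).round(1))
E
```

```text
noseU [541.8  98.1  41. ] along -209.6 left -54.8
noseL [431.3 115.7  41. ] along -211.1 left 57.1
cbU [538.5  75.9  41. ] along -232.0 left -55.3
cbL [429.5  95.7  41. ] along -231.2 left 55.5
railU0 [579.6 292.7  46. ] along -11.4 left -58.9
railU1 [555.3 153.7  46. ] along -152.5 left -58.6
railL0 [464.9 319.3  46. ] along -4.8 left 58.7
railL1 [435.9 170.2  46. ] along -156.6 left 61.8
wU [567.9  99.4  46. ] along -204.0 left -80.3
wL [403.  136.2  46. ] along -195.8 left 88.5
pad0 [553.5 265.7  49. ] along -42.5 left -37.8
pad1 [481.1 279.8  49. ] along -40.9 left 36.0
```

Centred within about 1 mm. I'll lower 0.8 mm to take off the lift and drive in 140 mm.

```bash
python3 -m inch '[{"grip":255,"x":0.3,"y":2,"z":-0.8,"ax":0,"ay":0,"az":0},{"grip":255,"x":1.2,"y":7,"z":-0.8,"ax":0,"ay":0,"az":0},{"grip":255,"x":2.4,"y":14,"z":-0.8,"ax":0,"ay":0,"az":0},{"grip":255,"x":3.8,"y":22,"z":-0.8,"ax":0,"ay":0,"az":0},{"grip":255,"x":5.2,"y":30,"z":-0.8,"ax":0,"ay":0,"az":0},{"grip":255,"x":6.6,"y":38,"z":-0.8,"ax":0,"ay":0,"az":0},{"grip":255,"x":7.9,"y":46,"z":-0.8,"ax":0,"ay":0,"az":0},{"grip":255,"x":9.3,"y":54,"z":-0.8,"ax":0,"ay":0,"az":0},{"grip":255,"x":10.7,"y":62,"z":-0.8,"ax":0,"ay":0,"az":0},{"grip":255,"x":12.1,"y":70,"z":-0.8,"ax":0,"ay":0,"az":0}]'
python3 -m inch '[{"grip":255,"x":1.2,"y":7,"z":0,"ax":0,"ay":0,"az":0},{"grip":255,"x":2.4,"y":14,"z":0,"ax":0,"ay":0,"az":0},{"grip":255,"x":3.6,"y":21,"z":0,"ax":0,"ay":0,"az":0},{"grip":255,"x":4.8,"y":28,"z":0,"ax":0,"ay":0,"az":0},{"grip":255,"x":6,"y":35,"z":0,"ax":0,"ay":0,"az":0},{"grip":255,"x":7.3,"y":42,"z":0,"ax":0,"ay":0,"az":0},{"grip":255,"x":8.5,"y":49,"z":0,"ax":0,"ay":0,"az":0},{"grip":255,"x":9.7,"y":56,"z":0,"ax":0,"ay":0,"az":0},{"grip":255,"x":10.7,"y":62,"z":0,"ax":0,"ay":0,"az":0},{"grip":255,"x":11.4,"y":66,"z":0,"ax":0,"ay":0,"az":0},{"grip":255,"x":11.7,"y":68,"z":0,"ax":0,"ay":0,"az":0},{"grip":255,"x":11.7,"y":68,"z":0,"ax":0,"ay":0,"az":0},{"grip":255,"x":11.7,"y":68,"z":0,"ax":0,"ay":0,"az":0}]'
python3 - <<'E'
from h import *
import pickle
s=sensors.state();print(s['position'],s['force'],s['wrist_torque'],np.degrees(R.from_rotvec(s['tcp_rot']).as_euler('xyz')))
c=cam('top'); pickle.dump(c,open('t6.pkl','wb')); save(c,'pics/t6.png',(180,170,300,260),6)
E
```

```text
t: 8.1
position: [0.4798, 0.0381, 0.0825]
tcp_rot: [3.13, -0.267, 0.0]
force: [-1.3, -2.0, 2.7]
opening: 0.0114
t: 9.4
position: [0.4914, 0.1057, 0.0824]
tcp_rot: [-3.13, 0.267, -0.001]
force: [0.1, 2.4, 4.7]
opening: 0.0113
[0.49139179 0.10574637 0.0823663 ] [0.14938255 2.4220469  4.68704362] [ 0.21530243 -0.14071105  0.02282387] [-1.79961706e+02 -1.53758668e-02 -9.75034471e+00]
```

View pics/t6.png

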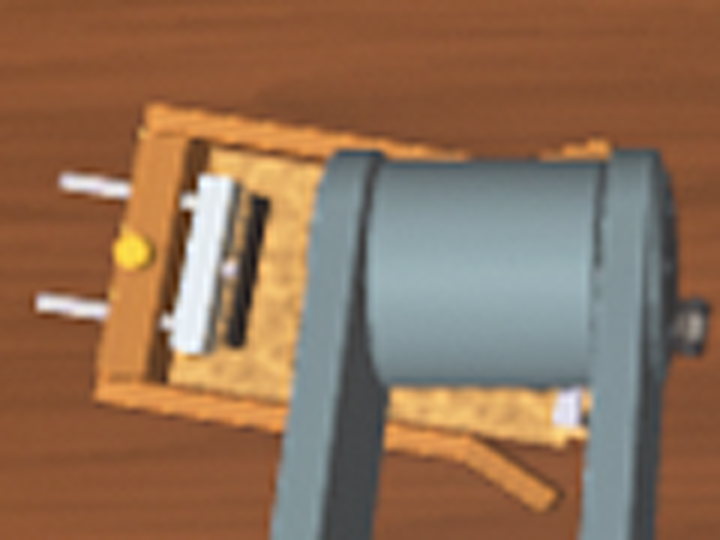

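The pad and the bay interior are clear. The arm hides the nose, which should be about 25 mm short of the pad. Creeping in.

```bash
python3 -m inch '[{"grip":255,"x":0.5,"y":3,"z":0.4,"ax":0,"ay":0,"az":0},{"grip":255,"x":1,"y":6,"z":0.4,"ax":0,"ay":0,"az":0},{"grip":255,"x":1.6,"y":9,"z":0.4,"ax":0,"ay":0,"az":0},{"grip":255,"x":2.1,"y":12,"z":0.4,"ax":0,"ay":0,"az":0},{"grip":255,"x":2.6,"y":15,"z":0.4,"ax":0,"ay":0,"az":0},{"grip":255,"x":2.9,"y":17,"z":0.4,"ax":0,"ay":0,"az":0},{"grip":255,"x":3.1,"y":18,"z":0.4,"ax":0,"ay":0,"az":0},{"grip":255,"x":3.1,"y":18,"z":0.4,"ax":0,"ay":0,"az":0}]'
for i in 1; do python3 -c "
from h import *
s=sensors.state();print(s['position'],s['force'],s['wrist_torque'])"; done
python3 -m inch '[{"grip":255,"x":0.1,"y":0.5,"z":0,"ax":0,"ay":0,"az":0},{"grip":255,"x":0.2,"y":1,"z":0,"ax":0,"ay":0,"az":0},{"grip":255,"x":0.3,"y":1.5,"z":0,"ax":0,"ay":0,"az":0},{"grip":255,"x":0.3,"y":2,"z":0,"ax":0,"ay":0,"az":0}]'
python3 -m inch '[{"grip":255,"x":0.1,"y":0.5,"z":0,"ax":0,"ay":0,"az":0},{"grip":255,"x":0.2,"y":1,"z":0,"ax":0,"ay":0,"az":0},{"grip":255,"x":0.3,"y":1.5,"z":0,"ax":0,"ay":0,"az":0},{"grip":255,"x":0.4,"y":2,"z":0,"ax":0,"ay":0,"az":0}]'
```

```text
t: 10.25
position: [0.4941, 0.1238, 0.0825]
tcp_rot: [-3.13, 0.266, 0.001]
force: [0.1, 0.6, 1.1]
opening: 0.0113
[0.49414434 0.12377881 0.08246905] [0.08461586 0.62756317 1.14320513] [ 0.00860564 -0.08478378  0.01829986]
t: 10.65
position: [0.4945, 0.1254, 0.0825]
tcp_rot: [3.13, -0.267, -0.001]
force: [-0.1, -0.9, -0.8]
opening: 0.0111
t: 11.05
position: [0.4949, 0.1275, 0.0826]
tcp_rot: [3.13, -0.267, -0.001]
force: [-0.8, -0.1, -1.0]
opening: 0.0111
```

```bash
python3 -m inch '[{"grip":255,"x":0.1,"y":0.5,"z":0,"ax":0,"ay":0,"az":0},{"grip":255,"x":0.2,"y":1,"z":0,"ax":0,"ay":0,"az":0},{"grip":255,"x":0.3,"y":1.5,"z":0,"ax":0,"ay":0,"az":0}]' | grep -E "pos|force"
python3 -m inch '[{"grip":255,"x":0.1,"y":0.5,"z":0,"ax":0,"ay":0,"az":0},{"grip":255,"x":0.2,"y":1,"z":0,"ax":0,"ay":0,"az":0},{"grip":255,"x":0.2,"y":1,"z":0,"ax":0,"ay":0,"az":0}]' | grep -E "pos|force"
python3 -m inch '[{"grip":255,"x":0.1,"y":0.5,"z":0,"ax":0,"ay":0,"az":0},{"grip":255,"x":0.2,"y":1,"z":0,"ax":0,"ay":0,"az":0},{"grip":255,"x":0.2,"y":1,"z":0,"ax":0,"ay":0,"az":0}]' | grep -E "pos|force"
```

```text
position: [0.4952, 0.129, 0.0826]
force: [-0.8, -0.8, -0.9]
position: [0.4955, 0.1301, 0.0826]
force: [-1.6, -0.4, -1.7]
position: [0.4957, 0.131, 0.0826]
force: [-0.2, -1.0, -2.1]
```

```bash
python3 -m inch '[{"grip":255,"x":0.1,"y":0.5,"z":-0.2,"ax":0,"ay":0,"az":0},{"grip":255,"x":0.2,"y":1,"z":-0.2,"ax":0,"ay":0,"az":0},{"grip":255,"x":0.2,"y":1,"z":-0.2,"ax":0,"ay":0,"az":0}]' | grep -E "pos|force"
```

```text
position: [0.4961, 0.132, 0.0826]
force: [-0.4, -0.3, -0.6]
```

```bash
python3 -m inch '[{"grip":255,"x":0.1,"y":0.4,"z":0,"ax":0,"ay":0,"az":0},{"grip":255,"x":0.1,"y":0.7,"z":0,"ax":0,"ay":0,"az":0},{"grip":255,"x":0.1,"y":0.7,"z":0,"ax":0,"ay":0,"az":0}]' | grep -E "pos|force"
```

```text
position: [0.4961, 0.1327, 0.0825]
force: [-1.0, -0.2, -0.6]
```

```bash
python3 -m inch '[{"grip":255,"x":0.1,"y":0.4,"z":0,"ax":0,"ay":0,"az":0},{"grip":255,"x":0.2,"y":0.8,"z":0,"ax":0,"ay":0,"az":0},{"grip":255,"x":0.2,"y":0.8,"z":0,"ax":0,"ay":0,"az":0}]' | grep -E "pos|force"
```

```text
position: [0.4963, 0.1335, 0.0826]
force: [-0.4, -0.7, 0.6]
```

```bash
python3 -m inch '[{"grip":255,"x":0.1,"y":0.4,"z":0,"ax":0,"ay":0,"az":0},{"grip":255,"x":0.1,"y":0.8,"z":0,"ax":0,"ay":0,"az":0},{"grip":255,"x":0.1,"y":0.8,"z":0,"ax":0,"ay":0,"az":0}]' | grep -E "pos|force"
```

```text
position: [0.4964, 0.1343, 0.0825]
force: [-0.6, -1.0, 0.3]
```

```bash
python3 -c "
from h import *
s=sensors.state();print(s['position'],s['force'],s['wrist_torque'])
c=cam('side');save(c,'pics/s7.png',(220,230,370,340),5)"
```

```text
[0.49643405 0.13427954 0.08251424] [-0.60140536 -0.98208688  0.30257101] [-0.16705039 -0.00253716  0.07549753]
```

View pics/s7.png

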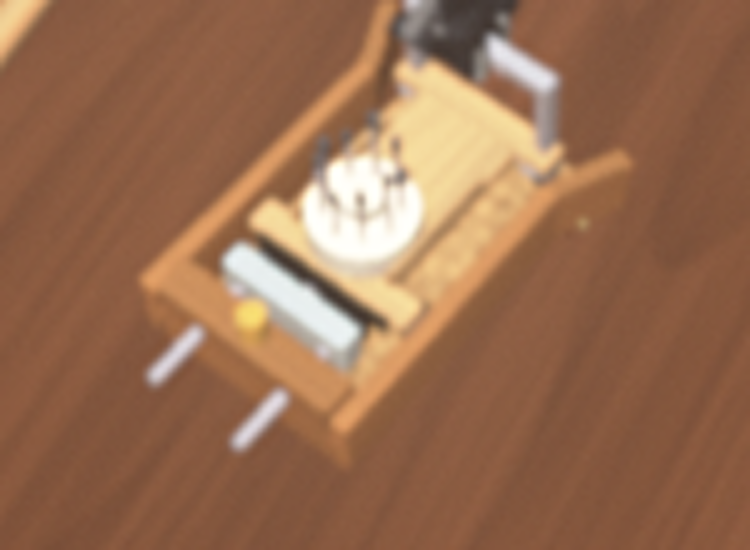

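Side view: the bumper meets the pad around (320,280), square between the rails. I'll carry on feeling for the rigid stop.

```bash
python3 -m inch '[{"grip":255,"x":0.1,"y":0.4,"z":0,"ax":0,"ay":0,"az":0},{"grip":255,"x":0.2,"y":0.8,"z":0,"ax":0,"ay":0,"az":0},{"grip":255,"x":0.2,"y":0.8,"z":0,"ax":0,"ay":0,"az":0}]' | grep -E "pos|force"
```

```text
position: [0.4966, 0.1351, 0.0825]
force: [-0.3, -1.6, -0.2]
```

```bash
python3 -m inch '[{"grip":255,"x":0.1,"y":0.3,"z":0,"ax":0,"ay":0,"az":0},{"grip":255,"x":0.1,"y":0.6,"z":0,"ax":0,"ay":0,"az":0},{"grip":255,"x":0.1,"y":0.6,"z":0,"ax":0,"ay":0,"az":0}]' | grep -E "pos|force"
```

```text
position: [0.4967, 0.1357, 0.0825]
force: [-0.0, -0.9, 0.3]
```

```bash
python3 -m inch '[{"grip":255,"x":0.1,"y":0.4,"z":0,"ax":0,"ay":0,"az":0},{"grip":255,"x":0.1,"y":0.6,"z":0,"ax":0,"ay":0,"az":0},{"grip":255,"x":0.1,"y":0.6,"z":0,"ax":0,"ay":0,"az":0}]' | grep -E "pos|force"
```

```text
position: [0.4968, 0.1363, 0.0825]
force: [-0.2, -1.2, 1.3]
```

```bash
python3 -m inch '[{"grip":255,"x":0.1,"y":0.3,"z":0,"ax":0,"ay":0,"az":0},{"grip":255,"x":0.1,"y":0.6,"z":0,"ax":0,"ay":0,"az":0},{"grip":255,"x":0.1,"y":0.6,"z":0,"ax":0,"ay":0,"az":0}]' | grep -E "pos|force"
```

```text
position: [0.4969, 0.1369, 0.0825]
force: [0.2, -1.2, 0.7]
```

```bash
python3 -m inch '[{"grip":255,"x":0.1,"y":0.4,"z":0,"ax":0,"ay":0,"az":0},{"grip":255,"x":0.1,"y":0.6,"z":0,"ax":0,"ay":0,"az":0},{"grip":255,"x":0.1,"y":0.6,"z":0,"ax":0,"ay":0,"az":0}]' | grep -E "pos|force"
```

```text
position: [0.497, 0.1375, 0.0825]
force: [-1.1, -1.3, 1.0]
```

```bash
python3 -m inch '[{"grip":255,"x":0.1,"y":0.3,"z":0,"ax":0,"ay":0,"az":0},{"grip":255,"x":0.1,"y":0.6,"z":0,"ax":0,"ay":0,"az":0},{"grip":255,"x":0.1,"y":0.6,"z":0,"ax":0,"ay":0,"az":0}]' | grep -E "pos|force"
```

```text
position: [0.497, 0.1379, 0.0825]
force: [0.1, -2.7, 1.0]
```

```bash
python3 -m inch '[{"grip":255,"x":0.05,"y":0.3,"z":0,"ax":0,"ay":0,"az":0},{"grip":255,"x":0.05,"y":0.3,"z":0,"ax":0,"ay":0,"az":0}]' | grep -E "pos|force"
```

```text
position: [0.497, 0.1382, 0.0825]
force: [-1.2, -3.3, 0.8]
```

```bash
python3 -m inch '[{"grip":255,"x":0.05,"y":0.3,"z":0,"ax":0,"ay":0,"az":0},{"grip":255,"x":0.05,"y":0.3,"z":0,"ax":0,"ay":0,"az":0}]' | grep -E "pos|force"
```

```text
position: [0.4971, 0.1384, 0.0825]
force: [-1.4, -4.2, 2.5]
```

Contact is rigid, at about 3 N/mm. Building up to about 8 N.

```bash
python3 -m inch '[{"grip":255,"x":0.05,"y":0.4,"z":0,"ax":0,"ay":0,"az":0},{"grip":255,"x":0.1,"y":0.8,"z":0,"ax":0,"ay":0,"az":0},{"grip":255,"x":0.1,"y":0.8,"z":0,"ax":0,"ay":0,"az":0}]' | grep -E "pos|force"
```

```text
position: [0.4971, 0.139, 0.0825]
force: [-1.8, -6.5, 3.2]
```

```bash
python3 -m inch '[{"grip":255,"x":0.1,"y":0.3,"z":0,"ax":0,"ay":0,"az":0},{"grip":255,"x":0.1,"y":0.6,"z":0,"ax":0,"ay":0,"az":0},{"grip":255,"x":0.1,"y":0.6,"z":0,"ax":0,"ay":0,"az":0}]' | grep -E "pos|force"; python3 -m inch '[{"grip":255,"x":0,"y":0,"z":0,"ax":0,"ay":0,"az":0}]' | grep force
```

```text
position: [0.4971, 0.1393, 0.0825]
force: [-2.2, -7.7, 2.9]
force: [-2.3, -7.2, 3.5]
```

```bash
python3 -m inch '[{"grip":255,"x":0.05,"y":0.2,"z":0,"ax":0,"ay":0,"az":0},{"grip":255,"x":0.05,"y":0.2,"z":0,"ax":0,"ay":0,"az":0},{"grip":255,"x":0.05,"y":0.2,"z":0,"ax":0,"ay":0,"az":0},{"grip":255,"x":0.05,"y":0.2,"z":0,"ax":0,"ay":0,"az":0},{"grip":255,"x":0.05,"y":0.2,"z":0,"ax":0,"ay":0,"az":0}]' | grep -E "pos|force"; python3 -m inch '[{"grip":255,"x":0,"y":0,"z":0,"ax":0,"ay":0,"az":0},{"grip":255,"x":0,"y":0,"z":0,"ax":0,"ay":0,"az":0},{"grip":255,"x":0,"y":0,"z":0,"ax":0,"ay":0,"az":0}]' | grep force;  python3 -m inch '[{"grip":255,"x":0,"y":0,"z":0,"ax":0,"ay":0,"az":0},{"grip":255,"x":0,"y":0,"z":0,"ax":0,"ay":0,"az":0},{"grip":255,"x":0,"y":0,"z":0,"ax":0,"ay":0,"az":0}]' | grep force
python3 -c "
from h import *
s=sensors.state();print(s['force'],s['wrist_torque'],s['t'])"
```

```text
position: [0.4972, 0.1393, 0.0825]
force: [-3.2, -7.5, 3.5]
force: [-2.6, -7.3, 3.7]
force: [-2.2, -8.3, 3.2]
[-2.16666806 -8.2909641   3.16139262] [-1.22890246  0.41380157 -0.02866894] 17.2
```

Held at about 8 N for over 1 s. Easing the load, then opening.

```bash
python3 -m inch '[{"grip":255,"x":-0.1,"y":-0.6,"z":0.2,"ax":0,"ay":0,"az":0},{"grip":255,"x":-0.2,"y":-1.2,"z":0.3,"ax":0,"ay":0,"az":0},{"grip":255,"x":-0.3,"y":-1.8,"z":0.3,"ax":0,"ay":0,"az":0},{"grip":255,"x":-0.3,"y":-1.8,"z":0.3,"ax":0,"ay":0,"az":0}]' | grep -E "pos|force"
```

```text
position: [0.4969, 0.1385, 0.0826]
force: [-1.5, -3.9, -1.0]
```

```bash
python3 -m inch '[{"grip":255,"x":-0.1,"y":-0.3,"z":0,"ax":0,"ay":0,"az":0},{"grip":255,"x":-0.1,"y":-0.6,"z":-0.1,"ax":0,"ay":0,"az":0},{"grip":255,"x":-0.1,"y":-0.6,"z":-0.1,"ax":0,"ay":0,"az":0}]' | grep -E "pos|force"
```

```text
position: [0.4969, 0.1381, 0.0826]
force: [-0.4, -0.6, -1.3]
```

```bash
python3 -m inch '[{"grip":210,"x":0,"y":0,"z":0,"ax":0,"ay":0,"az":0},{"grip":195,"x":0,"y":0,"z":0,"ax":0,"ay":0,"az":0},{"grip":180,"x":0,"y":0,"z":0,"ax":0,"ay":0,"az":0},{"grip":150,"x":0,"y":0,"z":0,"ax":0,"ay":0,"az":0},{"grip":110,"x":0,"y":0,"z":0,"ax":0,"ay":0,"az":0},{"grip":90,"x":0,"y":0,"z":0,"ax":0,"ay":0,"az":0},{"grip":90,"x":0,"y":0,"z":0,"ax":0,"ay":0,"az":0},{"grip":90,"x":0,"y":0,"z":0,"ax":0,"ay":0,"az":0}]' | grep -E "pos|force|open"
python3 -m inch '[{"grip":90,"x":0,"y":0,"z":5,"ax":0,"ay":0,"az":0},{"grip":90,"x":0,"y":0,"z":20,"ax":0,"ay":0,"az":0},{"grip":90,"x":0,"y":0,"z":45,"ax":0,"ay":0,"az":0},{"grip":90,"x":0,"y":0,"z":80,"ax":0,"ay":0,"az":0},{"grip":90,"x":0,"y":0,"z":120,"ax":0,"ay":0,"az":0},{"grip":90,"x":0,"y":-40,"z":150,"ax":0,"ay":0,"az":0},{"grip":90,"x":0,"y":-85,"z":150,"ax":0,"ay":0,"az":0},{"grip":90,"x":0,"y":-130,"z":150,"ax":0,"ay":0,"az":0},{"grip":90,"x":0,"y":-170,"z":150,"ax":0,"ay":0,"az":0},{"grip":90,"x":0,"y":-200,"z":150,"ax":0,"ay":0,"az":0},{"grip":90,"x":0,"y":-200,"z":150,"ax":0,"ay":0,"az":0}]' | grep -E "pos|force|open"
python3 - <<'E'
from h import *
c=cam('top'); save(c,'pics/f1.png',(180,170,300,260),6)
c=cam('side');save(c,'pics/f2.png',(220,230,370,340),5)
a=cv2.imread('pics/f1.png');b=cv2.imread('pics/f2.png')
cv2.imwrite('pics/f.png',np.hstack([cv2.resize(a[60:420,30:630],None,fx=.75,fy=.75),cv2.resize(b[150:510,100:600],None,fx=.7,fy=.75)]))
cv2.imwrite('pics/f1.png',a[:540])
import pickle; pickle.dump(cam('top'),open('t8.pkl','wb'))
E
```

```text
position: [0.497, 0.1379, 0.0827]
force: [-0.7, -1.1, -0.5]
opening: 0.0552
position: [0.497, -0.0656, 0.2332]
force: [-0.6, 1.7, -0.1]
opening: 0.0553
```

View pics/f1.png

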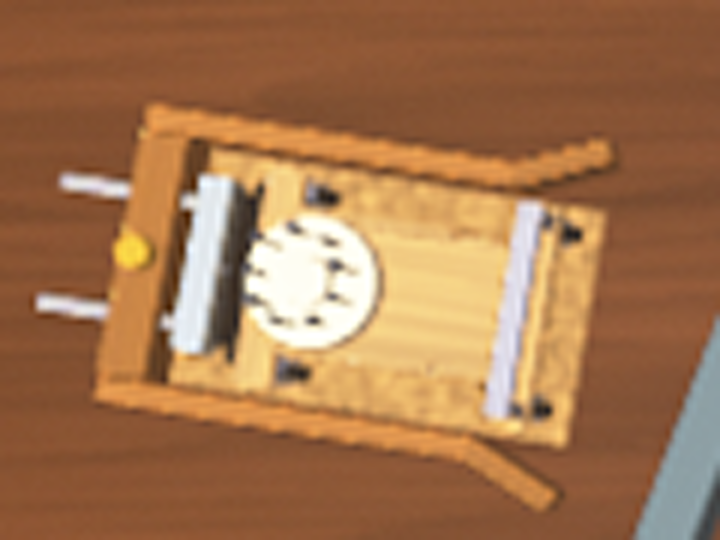

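View pics/f2.png

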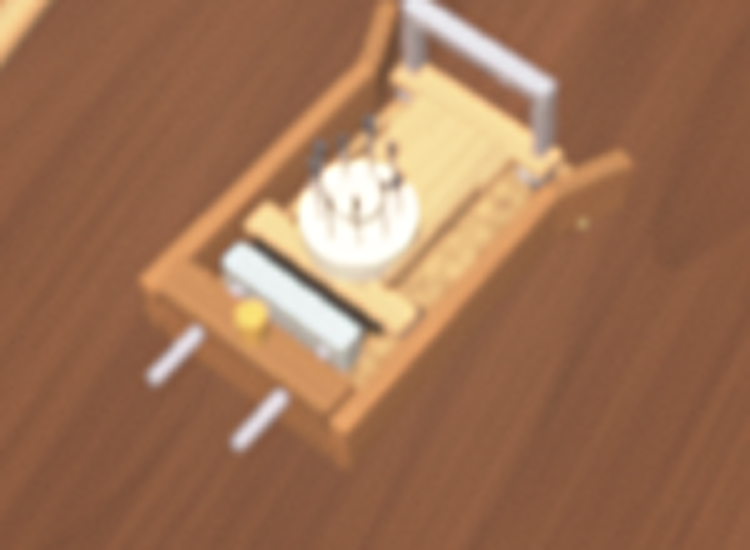

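The caddy stands square in the bay with its bumper against the pad (around (250,270) in the top crop). All four castors trail straight, at (320,195), (292,372), (570,233) and (540,408). The arm is clear, so I'm handing in.

```bash
python3 -c "
from rig import hand_in,sensors
print(sensors.state()['t']); print(hand_in())"
```

```text
19.95
the job is handed in; nothing more can be done
None
```

The largest caddy is parked in the bay and the job was handed in at about 20 s. I gripped it by its push bar and rolled it about 160 mm forward at a slant to line it up. I then pushed it about 110 mm straight along the bay axis, so that all four castors trailed straight at the mouth.

- **Pressing home:** I felt the stop go rigid with the nose about 35 mm before the back block. I held it there for over a second at a measured 7.5–8.5 N along the bay. The highest reading was about 8.5 N, so the 12 N limit was not approached.
- **Letting go:** I eased the load to about 0.6 N, opened the gripper and moved the arm away.
- **Last checks:** After release, the top and side pictures show the caddy square in the bay with the bumper against the pad and all four castors straight. The jar, steel block and hammer were never approached, but I took no final picture of them.
- **Disagreements:**
  - The top and wrist cameras differed by about 5 mm on the bar's position. I steered by the top camera, and the caddy measured within about 1 mm of centre at the mouth.
  - The vertical force wandered between about −5 and +9 N while rolling. I trimmed it with small height changes of about 1 mm or less.

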